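Push a coffee caddy into the packed rack

ROBOT

A 6-joint arm with a two-finger parallel gripper is mounted at the origin on the work surface. World frame = base frame: x ahead of the robot, y to its left, z up, the work surface at z = 0. Lengths are in mm, angles in rad, forces in N, time in s.
With the tool pointing down it reaches from about 300 to 775 mm from the base axis. Payload 14.6 kg.
Tool frame: the origin (TCP) lies on the mounting face of the last link; the fingertips stand 199 mm ahead of it and the grasp point (between the pads) lies 180 mm ahead of it; z points along the fingers, y is the line along which they close (so a half turn about z gives the same grasp; the last joint's range is limited). The gripper opens to 94 mm and grips with 3 to 60 N. Pads are 16 mm wide; open, the fingers measure 119 mm over their backs; the gripper's body (75 mm by 177 mm) begins 78 mm behind the grasp point.
Start: joints at [-1.225, 0.3, 1.521, -0, 1.321, -0.067], TCP at [220.639, -503.795, 404.646] pointing down, gripper open.
Joint ranges: [-3.03, 3.03], [-0.79, 2.21], [0.23, 2.52], [-1.04, 4.18], [0, 3.07], [-2.55, 2.55]. Speed limits (rad/s): [2.22, 2.22, 2.57, 3.14, 3.14, 3.14].

INTERFACE

Orientations are given as [roll, pitch, yaw] about the fixed x, y, z axes, in that order (R = Rz(yaw) Ry(pitch) Rx(roll)).
In Python, from cell import manip gives the robot as it stands. The module is installed in compiled form; this text tells all that it offers.
- The arm moves only by the shell command python3 -m creep 'ROWS' [FORCE]. ROWS is a JSON object of lists of equal length, an entry for each row: "slide": the shift along the world's x, y, z in cm, a list of three; "turn": the turn about the world's z in rad; "claw": the opening, from 0 (shut) to 1 (fully open). A call has 1 to 8 rows; each row shifts and turns the commanded pose from where the row before left it; what a row does not reach is not made up. A row lasts 1/8 s, in which the tool goes at most 62.5 mm and 10.7 degrees, less where a joint would pass 70% of its speed; a pose out of reach is approached as far as the arm can. A call with a gripper value outside its range is refused whole. The fingers move at their own pace and stop on an object; FORCE is the grip in N (left out, the last holds). Time passes only in rows, so rows that do not move let the fingers close. It gives the time, the measured TCP pose, the force, the opening and the grip force at its end, in the units of the state.
- manip.read_state(): the state, without advancing time (a new reading comes with each control period).
- manip.camera(name): name is "scene" or "top"; returns (picture, depth): 420x560x3 uint8, red, green, blue; 420x560 float32, mm along the optical axis (not along the pixel's ray), 0 where there is no reading.
- manip.calibration(name): a dict with "intrinsics" (3x3 intrinsics, pixels), "pose" (4x4, takes a point from camera to world coordinates). Camera axes: x right, y up, looking along -z (the intrinsics and any distortion apply to the point x, -y, -z); pixel columns grow to the right and rows downward; lengths in mm; the calibration is good to about 2 mm. A picture is of the moment at which its call begins. calibration takes no time and is no camera call.
- manip.sign_off(): hands the job in; it is judged then, once.
Trained networks look in the newest picture that a camera, given by its name, has taken for a name from the list of things; names that differ only in an ending like _2 or _b are one class to them, and where a whole thing is asked for, a point or a joint stands for the part that bears it (a point fixed in the world has none). Each returns a list of dicts, best first, with "score" (0 to 1); they miss things now and then, are a little off and sometimes report something else, mostly with a low value. They report only what shows in the picture. A call takes as long as a camera call.
- manip.cut_out(query, camera): "mask" (420x560 bool, what is visible of it) and "position" ([column, row] in pixels, amid what is visible of it).
The state is a dict: "clock": time; "joints": joint angles; "qd": joint speeds; "effort": joint torques, N m; "eef_pos": TCP position; "eef_rot": TCP orientation; "wrist_force": force on the tool from outside, world axes, zero at the start; "moment": the same for the moment, N m; "finger_gap": finger opening in mm; "finger_force": force on a finger pad.
Only numpy, scipy, OpenCV 4.12 (cv2) and the standard library are available. Lean on these libraries where they do the work, as an engineer would, in place of code of your own. Each camera call takes 0.05 s, during which the arm holds its last target. There are 200 camera calls.

TASK

Push the spare caddy, lengthwise like its neighbours, into the narrow gap in the middle of the row so that it parts them without toppling or lifting any and stands fully home against the back rail, level with the rest. Then slide the end stop up against the row until the five caddies stand upright and snug, with no gaps left. Leave everything else on the counter where it is.

Things in the scene. Friction and masses are not known exactly. Their poses are not given: they have to be found in the camera images.
- spare_center (a point): the spare caddy, standing apart from the row, left or right on the counter nearer the robot: a flat steel caddy with a black lid, standing upright: 120 mm long (its x), 40 thick (its y), 85 high, both ends half-round (radius 20) over the full height, smooth lacquered sides (friction about 0.35), about 0.1 to 0.18 kg. The point is its centre, 42.5 mm above its underside; its z is up.
- rack: aluminium rack fixed to the counter, without a floor: the caddies in it stand on the counter side by side. Origin on the counter; its x points into the rack, away from the robot side, its y along the row to the left. It is open to the front (-x) and top. Back rail: front face at x = +60 mm, 60 high, so a caddy fully home has its centre at x = 0. Fixed left cheek: inner face at y = +120 mm, 75 high, from x = -62 to +62. The end stop closes the right side.
- end_stop (a joint): slide of the end stop, an upright aluminium plate (110 mm in the rack's x, 6 thick, 100 high, so 15 higher than the caddies) at the right end of the row, guided on the back rail. 0 = farthest out (inner face 240 mm from the left cheek's); it grows in m as the plate slides towards the row (+y of the rack), stays where it is left, and takes about 4 N to move slowly, plus the friction of the caddies it pushes. Five caddies side by side without gaps put it at 0.040.
- stop_outer_face (a point): middle of the end stop's outer (right-hand, -y) face, 60 mm above the counter, moving with the stop; same axes as the rack. The plate is pushed here to slide it in.
- row_1_center (a point): caddy in the rack's row, leftmost: a flat steel caddy with a black lid, standing upright: 120 mm long (its x), 40 thick (its y), 85 high, both ends half-round (radius 20) over the full height, smooth lacquered sides (friction about 0.35), about 0.1 to 0.18 kg, its x along the rack's x. The point is its centre, 42.5 mm above its underside; its z is up.
- row_2_center (a point): caddy in the rack's row, second from the left, the left neighbour of the gap: as the leftmost, its x along the rack's x. The point is its centre, 42.5 mm above its underside; its z is up. The gap between the second and third is 22 to 30 mm, narrower than a caddy; there is slack at both ends of the row.
- row_3_center (a point): caddy in the rack's row, third from the left, the right neighbour of the gap: as the leftmost, its x along the rack's x. The point is its centre, 42.5 mm above its underside; its z is up.
- row_4_center (a point): caddy in the rack's row, rightmost: as the leftmost, its x along the rack's x. The point is its centre, 42.5 mm above its underside; its z is up.
- jug: steel milk jug, 84 mm across and 95 high, handle on one side; it stands either left or right, on the other side from the spare caddy; leave alone. Origin at the middle of its underside.
- mug: white mug, 80 mm across, 90 high; leave alone. Origin at the middle of its underside.
- tamper: dark steel tamper, 58 mm across, 85 high; leave alone. Origin at the middle of its underside.
- tin: coffee tin, 100 mm across, 130 high; leave alone. Origin at the middle of its underside.

How it is judged (in metres and radians):
On the way, in this order (a step that is already met when the one before it is completed fails the run):
1. the spare caddy stands fully home between its two neighbours (x of spare_center in the frame of rack above -0.006 m and height (world z) of spare_center below 0.048 m and angle between spare_center's own z axis and vertical below 0.08 rad and y of spare_center in the frame of row_2_center between -0.06 and -0.03 m and y of spare_center in the frame of row_3_center between 0.03 and 0.06 m), for 0.2 s.
2. the end stop is slid up to the row (value of joint end_stop above 0.035 m), for 0.2 s.
At the end, for the whole second after the job is handed in: The spare caddy stands upright between the second and third caddies, within 6 mm of touching the back rail; the four others are upright (all within 4.5 degrees) and within 15 mm of the rail; the end stop is beyond 0.035, leaving at most 5 mm of slack in the row (all of step 1 and value of joint end_stop above 0.035 m and x of each of row_1_center, row_2_center, row_3_center, row_4_center in the frame of rack above -0.015 m and angle between each of row_1_center, row_2_center, row_3_center, row_4_center's own z axis and vertical below 0.08 rad).
It fails at once if a caddy of the row is toppled (over 20 degrees) or lifted (angle between any of row_1_center, row_2_center, row_3_center, row_4_center's own z axis and vertical above 0.35 rad or height (world z) of any of row_1_center, row_2_center, row_3_center, row_4_center above 0.065 m).
It fails at once if one of the other things on the counter is moved by more than 30 mm (distance of any of jug, mug, tamper, tin from where it was at the start of the episode above 0.03 m).
It also fails if it takes over 64 s, if anything falls off the work surface, if the arm or the gripper's body presses on something with over 40 N, if the wrist force passes 120 N, or if a joint passes its speed limit or range.

## Working session

There is one attempt and no reset: what is moved stays moved. The work goes in short steps, Python scripts to look and compute and a shell command to move; the robot and the scene stay as the last step left them, time stands still between calls to the robot, and variables do not carry over. Pictures are saved under pics/ and viewed, at most 10 in all, crops included, and the job is handed in when it is done.

```bash
mkdir -p pics; cat > h.py <<'E'
import numpy as np, cv2
from cell import manip
def cloud(name,d):
    c=manip.calibration(name);K=np.array(c["intrinsics"]);P=np.array(c["pose"])
    v,u=np.mgrid[0:420,0:560]
    X=np.stack([(u-K[0,2])/K[0,0]*d,-(v-K[1,2])/K[1,1]*d,-d],-1)
    return X@P[:3,:3].T+P[:3,3]
E
python3 - <<'E'
from h import *
print(manip.read_state())
ims=[]
for n in("top","scene"):
    im,d=manip.camera(n);np.savez(f"{n}.npz",im=im,d=d)
    cv2.imwrite(f"pics/{n}0.png",im[:,:,::-1]);print(n,manip.calibration(n))
    W=cloud(n,d)
    for q in ["spare_center","rack","end_stop","jug","mug","tamper","tin"]:
        for r in manip.cut_out(q,n)[:6]:
            m=r["mask"]&(d>0);p=W[m]
            if len(p)<5: continue
            t=p[p[:,2]>np.percentile(p[:,2],95)-8]
            rect=cv2.minAreaRect(t[:,:2].astype(np.float32))
            print(n,q,round(r["score"],2),np.round(r["position"]),"ztop",np.percentile(p[:,2],95).round(),"rect",np.round(rect[0]),np.round(rect[1]),round(rect[2],1))
E
```

```text
{'clock': 0.0, 'joints': array([-1.22460711e+00,  3.00445458e-01,  1.52159755e+00, -4.63706443e-05,
        1.32070243e+00, -6.65862479e-02]), 'qd': array([ 4.82263889e-05, -2.65067710e-03,  3.83707361e-04,  4.07060065e-04,
        7.15433872e-04,  6.09970899e-04]), 'effort': array([-4.81856350e-04, -5.31804299e+01, -3.52737522e+01,  7.08152773e-02,
        2.43890437e-02, -9.59759427e-05]), 'eef_pos': array([ 220.621482  , -503.76641033,  404.09330113]), 'eef_rot': array([-3.14043944e+00, -3.18870678e-05,  4.12786949e-01]), 'wrist_force': array([ 0.0159923 ,  0.49309521, -1.16603755]), 'moment': array([-0.00423404, -0.02437125, -0.05269898]), 'finger_force': 0.0, 'finger_gap': 94.20314810444354}
top {'intrinsics': array([[432.32018347,   0.        , 287.51927217],
       [  0.        , 432.32018347, 211.93806287],
       [  0.        ,   0.        ,   1.        ]]), 'pose': array([[ 8.66093906e-03,  9.96061586e-01, -8.82400454e-02,
         4.74085044e+02],
       [-9.99947638e-01,  8.14603135e-03, -6.19374857e-03,
        -1.91517871e+01],
       [-5.45054885e-03,  8.82890687e-02, 
[... 1412 characters left out ...]
    8.35056007e+02],
       [ 0.00000000e+00,  0.00000000e+00,  0.00000000e+00,
         1.00000000e+00]])}
scene spare_center 0.68 [169. 238.] ztop 87.0 rect [ 483. -269.] [ 40. 121.] 73.0
scene spare_center 0.39 [427. 177.] ztop 132.0 rect [713. 352.] [87. 92.] 6.8
scene rack 0.74 [259. 271.] ztop 87.0 rect [669. -96.] [255. 102.] 77.0
scene end_stop 0.57 [230. 268.] ztop 100.0 rect [ 645. -197.] [110.   8.] 10.6
scene jug 0.82 [340. 144.] ztop 94.0 rect [447. 300.] [69. 69.] 81.2
scene mug 0.78 [120. 331.] ztop 90.0 rect [ 654. -442.] [79. 80.] 56.7
scene tamper 0.76 [389. 156.] ztop 80.0 rect [562. 375.] [34. 19.] 28.3
scene tin 0.91 [427. 178.] ztop 132.0 rect [712. 353.] [88. 92.] 48.4
```

```bash
python3 - <<'E'
from h import *
for n in("top","scene"):
    f=np.load(n+".npz");d=f["d"];W=cloud(n,d);ok=d>0
    P=W[ok]
    # end stop top
    s=P[(P[:,2]>95)&(P[:,2]<106)&(np.hypot(P[:,0]-646,P[:,1]+197)<90)]
    r=cv2.minAreaRect(s[:,:2].astype(np.float32));print(n,"stop",r)
    for a in [r[2]] :
        t=np.radians(11.0);R=np.array([[np.cos(t),np.sin(t)],[-np.sin(t),np.cos(t)]])
    q=np.c_[(P[:,:2]-[620,-80])@R.T,P[:,2]]
    # histogram along y of top points
    L=q[(q[:,2]>80)&(q[:,2]<93)&(abs(q[:,0])<110)&(q[:,1]>-150)&(q[:,1]<180)]
    m=L[abs(L[:,0])<110]
    h,e=np.histogram(m[:,1],np.arange(-150,180,4));print("caddies",list(zip(e[h>5].astype(int),h[h>5])))
    for lo,hi,nm in((50,65,"rail/cheek60"),(70,79,"75")):
        g=q[(q[:,2]>lo)&(q[:,2]<hi)&(abs(q[:,0])<160)&(abs(q[:,1])<220)]
        print(nm,np.percentile(g,[2,50,98],axis=0).round(1).tolist())
E
```

```text
top stop ((647.7853393554688, -197.52975463867188), (106.67859649658203, 7.163082599639893), 11.026592254638672)Traceback (most recent call last):
  File "<stdin>", line 14, in <module>
IndexError: boolean index did not match indexed array along axis 0; size of axis is 83 but size of corresponding boolean axis is 82
```

View pics/top0.png

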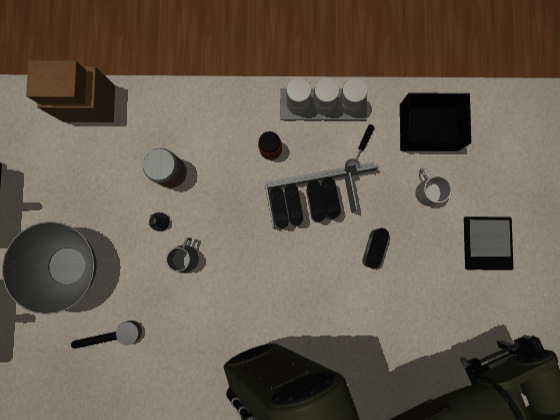

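```bash
cat >> h.py <<'E'
from scipy import ndimage
def tops(n,lo=80,hi=93,name=None):
    im,d=manip.camera(n)
    if name: cv2.imwrite(f"pics/{name}.png",im[:,:,::-1])
    W=cloud(n,d);out=[]
    P=W[(d>0)&(W[...,2]>lo)&(W[...,2]<hi)]
    # rasterize to 1mm grid with upsample dilation
    k=((W[...,2]>lo)&(W[...,2]<hi)&(d>0)&(W[...,0]>380)&(W[...,0]<760)&(abs(W[...,1]+100)<320))
    lab,c=ndimage.label(k)
    for i in range(1,c+1):
        p=W[lab==i]
        if len(p)<60: continue
        r=cv2.minAreaRect(p[:,:2].astype(np.float32))
        w,h=r[1];a=r[2] if w>h else r[2]-90
        out.append((np.array(r[0]),max(w,h),min(w,h),a,len(p)))
        print(n,np.round(r[0],1),"L %.0f W %.0f yaw %.1f n %d z %.1f"%(max(w,h),min(w,h),a,len(p),np.median(p[:,2])))
    return W,d
E
python3 - <<'E'
from h import *
t=np.radians(11.0);R=np.array([[np.cos(t),np.sin(t)],[-np.sin(t),np.cos(t)]])
for n in("top","scene"):
    W,d=tops(n)
    P=W[d>0];q=np.c_[P[:,:2]@R.T,P[:,2]]
    Z=q[(abs(P[:,0]-640)<160)&(abs(P[:,1]+80)<200)]
    m=Z[(Z[:,2]>80)&(Z[:,2]<93)];h,e=np.histogram(m[:,1],np.arange(-360,40,3));print([(int(a),b) for a,b in zip(e,h) if b>3])
    g=Z[(Z[:,2]>52)&(Z[:,2]<65)&(Z[:,1]<-20)];h,e=np.histogram(g[:,0],np.arange(500,760,2));print("x60",[(int(a),b) for a,b in zip(e,h) if b>8])
    g=Z[(Z[:,2]>68)&(Z[:,2]<79)];h,e=np.histogram(g[:,1],np.arange(-360,40,2));print("y75",[(int(a),b) for a,b in zip(e,h) if b>3])
    g=Z[(Z[:,2]>96)];h,e=np.histogram(g[:,1],np.arange(-360,40,2));print("stop y",[(int(a),b) for a,b in zip(e,h) if b>3])
E
```

```text
top [ 625.8 -115.2] L 119 W 83 yaw 11.1 n 1015 z 84.2
top [608.9 -28.2] L 117 W 40 yaw 11.0 n 497 z 84.4
top [600.9  14.4] L 118 W 40 yaw 10.8 n 512 z 84.6
top [ 484.9 -270.2] L 119 W 41 yaw -16.5 n 527 z 84.1
[(-360, np.int64(16)), (-357, np.int64(19)), (-354, np.int64(10)), (-351, np.int64(10)), (-348, np.int64(10)), (-345, np.int64(6)), (-342, np.int64(5)), (-318, np.int64(14)), (-315, np.int64(9)), (-276, np.int64(8)), (-273, np.int64(35)), (-270, np.int64(39)), (-267, np.int64(39)), (-264, np.int64(37)), (-261, np.int64(45)), (-258, np.int64(37)), (-255, np.int64(37)), (-252, np.int64(41)), (-249, np.int64(38)), (-246, np.int64(41)), (-243, np.int64(38)), (-240, np.int64(35)), (-237, np.int64(32)), (-234, np.int64(8)), (-231, np.int64(34)), (-228, np.int64(34)), (-225, np.int64(40)), (-222, np.int64(36)), (-219, np.int64(42)), (-216, np.int64(43)), (-213, np.int64(35)), (-210, np.int64(42)), (-207, np.int64(38)), (-204, np.int64(39)), (-201, np.int64(40)), (-198, np.int64(36)), (-195, np.int64(35)), (-192, np.int64(11)), (-165, np.int64(20)), (-162, np.int64(36)), (-159, np.int6
[... 4956 characters left out ...]
np.int64(47)), (-316, np.int64(31)), (-314, np.int64(7)), (-136, np.int64(8)), (-134, np.int64(10)), (-132, np.int64(12)), (-130, np.int64(9)), (-128, np.int64(11)), (-126, np.int64(9)), (-124, np.int64(12)), (-122, np.int64(11)), (-120, np.int64(13)), (-118, np.int64(14)), (-116, np.int64(12)), (-114, np.int64(14)), (-112, np.int64(14)), (-110, np.int64(14)), (-108, np.int64(11)), (-106, np.int64(16)), (-104, np.int64(14)), (-102, np.int64(14)), (-100, np.int64(11)), (-98, np.int64(16)), (-96, np.int64(12)), (-94, np.int64(15)), (-92, np.int64(15)), (-90, np.int64(10)), (-88, np.int64(18)), (-86, np.int64(8)), (-84, np.int64(13)), (-82, np.int64(9)), (-80, np.int64(13)), (-78, np.int64(6))]
```

The top view shows the row at columns 270–340 and rows 180–225, with the gap near (303,205). The end stop is at (353,185) and the spare at (376,248). The spare is yawed -17° and the rack +11°. I'll grip the spare near its rear end.

```bash
python3 -m creep '{"slide":[[2.9,3.05,-1],[2.9,3.05,-1],[2.9,3.05,-1],[2.9,3.05,-1],[2.9,3.05,-1],[2.9,3.05,-1],[2.9,3.05,-1],[2.9,3.05,-1]],"turn":[-0.0888,-0.0888,-0.0888,-0.0888,-0.0888,-0.0888,-0.0888,-0.0888],"claw":[1,1,1,1,1,1,1,1]}' 35; python3 -m creep '{"slide":[[0,0,0],[0,0,0]],"turn":[0,0],"claw":[1,1]}'
```

```text
clock: 1.9
eef_pos: [453.5, -258.7, 324.5]
eef_rot: [3.141, -0.0, -0.3]
wrist_force: [0.0, -0.3, -0.4]
finger_gap: 93.9
finger_force: 0.0
clock: 2.15
eef_pos: [452.4, -260.1, 324.8]
eef_rot: [3.141, -0.0, -0.296]
wrist_force: [0.5, 0.2, -0.3]
finger_gap: 93.9
finger_force: 0.0
```

```bash
python3 -m creep '{"slide":[[0,0,-2.6],[0,0,-2.6],[0,0,-2.6],[0,0,-2.5],[0,0,0]],"turn":[0,0,0,0,0],"claw":[1,1,1,1,1]}'; python3 -m creep '{"slide":[[0,0,0],[0,0,0],[0,0,0],[0,0,0],[0,0,0],[0,0,0],[0,0,0],[0,0,0]],"turn":[0,0,0,0,0,0,0,0],"claw":[0,0,0,0,0,0,0,0]}' 40;  python3 -m creep '{"slide":[[0,0,0.4],[0,0,0.4],[0,0,0]],"turn":[0,0,0],"claw":[0,0,0]}'
```

```text
clock: 2.78
eef_pos: [451.8, -260.5, 220.7]
eef_rot: [-3.141, 0.002, -0.298]
wrist_force: [0.3, -0.2, 0.4]
finger_gap: 94.0
finger_force: 0.0
clock: 3.78
eef_pos: [452.6, -259.8, 221.7]
eef_rot: [-3.142, 0.0, -0.298]
wrist_force: [-0.4, 0.6, 0.4]
finger_gap: 39.4
finger_force: 39.9
clock: 4.15
eef_pos: [452.7, -259.8, 230.0]
eef_rot: [3.141, -0.001, -0.298]
wrist_force: [-0.5, -0.6, -2.0]
finger_gap: 39.7
finger_force: 39.9
```

```bash
python3 -m creep '{"slide":[[-0.1,2.7,0],[-0.1,2.7,0],[-0.1,2.7,0],[-0.1,2.7,0],[-0.1,2.7,0],[-0.1,2.7,0],[0,0,0],[0,0,0]],"turn":[0.082,0.082,0.082,0.082,0.082,0.080,0,0],"claw":[0,0,0,0,0,0,0,0]}'; python3 - <<'E'
from h import *
tops("top",80,102);tops("scene",80,102,"scene1")
E
```

```text
clock: 5.15
eef_pos: [446.7, -98.2, 229.7]
eef_rot: [3.141, -0.0, 0.191]
wrist_force: [-1.2, 0.3, -1.0]
finger_gap: 39.9
finger_force: 39.9
top [ 665.9 -194.1] L 68 W 7 yaw 10.8 n 70 z 97.1
top [ 625.6 -115.2] L 118 W 83 yaw 11.2 n 1019 z 84.4
top [609.1 -28.2] L 117 W 40 yaw 11.1 n 499 z 84.4
top [600.6  14.3] L 119 W 40 yaw 10.8 n 512 z 84.6
top [515.2 -88.8] L 46 W 42 yaw 0.8 n 181 z 92.1
scene [483.1 -84.2] L 105 W 67 yaw 21.4 n 654 z 93.1
scene [601.3  -6.1] L 123 W 87 yaw 11.9 n 1273 z 85.5
scene [ 623.5 -114.1] L 122 W 85 yaw 11.2 n 1460 z 85.4
scene [ 644.8 -197.7] L 111 W 7 yaw 11.3 n 306 z 94.6
scene [ 654.3 -411.3] L 65 W 17 yaw 0.2 n 118 z 89.0
```

View pics/scene1.png

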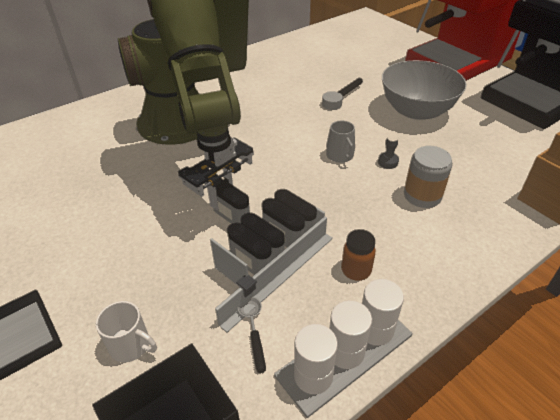

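The scene view shows the spare held at (232,198), lined up in front of the gap at (265,215). Lowering and inserting.

```bash
python3 -m creep '{"slide":[[0,0,-0.4],[0,0,-0.3],[0.98,0.19,0],[0.98,0.19,0],[0.79,0.15,0],[0.79,0.15,0],[0.79,0.15,0]],"turn":[0,0,0,0,0,0,0],"claw":[0,0,0,0,0,0,0]}';python3 -m creep '{"slide":[[0.59,0.11,0],[0.59,0.11,0],[0.59,0.11,0],[0.59,0.11,0]],"turn":[0,0,0,0],"claw":[0,0,0,0]}'
```

```text
clock: 6.12
eef_pos: [490.4, -89.3, 222.6]
eef_rot: [-3.141, 0.0, 0.193]
wrist_force: [-0.8, 1.0, -1.8]
finger_gap: 39.8
finger_force: 39.9
clock: 6.62
eef_pos: [513.9, -85.0, 222.7]
eef_rot: [-3.142, 0.0, 0.192]
wrist_force: [-1.3, 1.4, -2.0]
finger_gap: 39.3
finger_force: 39.9
```

```bash
python3 -m creep '{"slide":[[0.59,0.11,0],[0.59,0.11,0],[0.49,0.1,0],[0.49,0.1,0],[0.39,0.08,0],[0,0,0]],"turn":[0,0,0,0,0,0],"claw":[0,0,0,0,0,0]}'; python3 - <<'E'
from h import *
tops("top",80,102);tops("scene",80,92,"scene2")
E
```

```text
clock: 7.38
eef_pos: [539.2, -80.0, 222.6]
eef_rot: [3.142, -0.0, 0.193]
wrist_force: [-0.3, -0.2, -1.3]
finger_gap: 39.8
finger_force: 39.9
top [ 646.4 -197.6] L 108 W 7 yaw 10.3 n 109 z 97.2
top [ 643.7 -119.5] L 129 W 97 yaw 79.7 n 947 z 84.4
top [606.4  -6. ] L 116 W 82 yaw 11.0 n 763 z 84.4
scene [603.9 -67.8] L 208 W 149 yaw -76.5 n 3273 z 85.6
scene [ 647.4 -198.5] L 108 W 6 yaw 12.2 n 123 z 86.8
scene [ 654.9 -411.3] L 62 W 17 yaw -0.4 n 115 z 88.6
```

View pics/scene2.png

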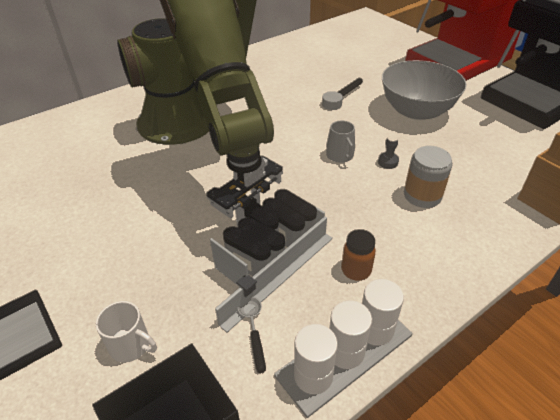

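Both neighbours parted and the spare is about 50 mm short. Releasing, backing off, shutting the fingers and pushing from behind.

```bash
python3 -m creep '{"slide":[[0,0,0],[0,0,0],[0,0,0],[0,0,0]],"turn":[0,0,0,0],"claw":[0.65,0.65,0.65,0.65]}'; python3 -m creep '{"slide":[[-1.37,-0.27,0],[-1.37,-0.27,0],[-1.37,-0.27,0],[-1.37,-0.27,0],[0,0,0]],"turn":[0,0,0,0,0],"claw":[0.65,0.65,0.65,0.65,0.65]}';python3 -m creep '{"slide":[[0,0,0],[0,0,0],[0,0,0],[0,0,0],[0,0,0],[0,0,0],[0,0,0]],"turn":[0,0,0,0,0,0,0],"claw":[0,0,0,0,0,0,0]}'
```

```text
clock: 7.98
eef_pos: [539.0, -80.1, 222.7]
eef_rot: [3.142, -0.0, 0.192]
wrist_force: [-1.1, -0.4, -0.5]
finger_gap: 60.9
finger_force: 0.0
clock: 8.6
eef_pos: [483.6, -91.1, 222.8]
eef_rot: [-3.142, 0.0, 0.192]
wrist_force: [0.4, 0.1, 0.0]
finger_gap: 61.1
finger_force: 0.0
clock: 9.48
eef_pos: [484.3, -90.9, 222.6]
eef_rot: [-3.142, -0.0, 0.192]
wrist_force: [-0.5, -0.7, -0.3]
finger_gap: 0.4
finger_force: 0.0
```

```bash
python3 -m creep '{"slide":[[0.98,0.19,0],[0.98,0.19,0],[0.79,0.15,0],[0.79,0.15,0],[0.79,0.15,0],[0.79,0.15,0]],"turn":[0,0,0,0,0,0],"claw":[0,0,0,0,0,0]}';python3 -m creep '{"slide":[[0.49,0.095,0],[0.49,0.095,0]],"turn":[0,0],"claw":[0,0]}';python3 - <<'E'
from h import *
tops("top",80,102,"top3")
E
```

```text
clock: 10.22
eef_pos: [535.9, -81.0, 222.6]
eef_rot: [-3.142, 0.0, 0.192]
wrist_force: [-0.6, -0.5, 0.3]
finger_gap: 0.1
finger_force: 0.4
clock: 10.48
eef_pos: [545.5, -79.1, 222.6]
eef_rot: [-3.141, 0.0, 0.192]
wrist_force: [-1.1, -0.3, -0.1]
finger_gap: 0.5
finger_force: 0.6
top [ 646.3 -198.1] L 108 W 7 yaw 10.8 n 108 z 96.9
top [621.2 -64.9] L 208 W 118 yaw -77.3 n 1772 z 84.4
```

```bash
python3 -m creep '{"slide":[[0.2,0.04,0],[0.2,0.04,0]],"turn":[0,0],"claw":[0,0]}';python3 -m creep '{"slide":[[0.2,0.04,0],[0,0,0]],"turn":[0,0],"claw":[0,0]}';python3 -m creep '{"slide":[[0.2,0.04,0],[0,0,0]],"turn":[0,0],"claw":[0,0]}'; python3 - <<'E'
from h import *
tops("top",80,102,"top4")
im,d=manip.camera("scene");cv2.imwrite("pics/c4.png",cv2.resize(im[150:350,130:380,::-1],(750,600)))
W=cloud("top",manip.camera("top")[1]);P=W.reshape(-1,3)
t=np.radians(11.0);u=P[:,:2]@[np.cos(t),np.sin(t)];v=P[:,:2]@[-np.sin(t),np.cos(t)]
for c in np.arange(-285,-80,10):
    k=(abs(v-c)<5)&(P[:,2]>78)&(P[:,2]<93)&(u>500)&(u<670)
    print(c,np.percentile(u[k],[1,99]).round(1) if k.sum()>5 else None,end=" ")
E
```

```text
clock: 10.78
eef_pos: [549.3, -78.4, 222.6]
eef_rot: [-3.142, 0.0, 0.192]
wrist_force: [-0.9, 0.6, -0.4]
finger_gap: 0.6
finger_force: 0.5
clock: 11.02
eef_pos: [551.1, -78.0, 222.6]
eef_rot: [-3.141, 0.001, 0.192]
wrist_force: [-5.0, -0.8, 0.9]
finger_gap: 0.7
finger_force: 2.1
clock: 11.28
eef_pos: [552.1, -77.9, 222.4]
eef_rot: [-3.14, 0.005, 0.192]
wrist_force: [-21.4, -4.2, 10.0]
finger_gap: 0.4
finger_force: 10.6
top [621.9 -64.8] L 208 W 119 yaw -77.4 n 1635 z 84.5
top [ 632.6 -200.8] L 80 W 7 yaw 11.1 n 77 z 95.9
-285 [542.3 612.8] -275 [571.9 645.5] -265 [571.1 651.2] -255 [571.2 650.9] -245 [572.3 647. ] -235 [576.3 649.8] -225 [581.5 655.8] -215 [585.9 657.2] -205 [588.2 652.7] -195 [593.3 648.7] -185 [598. 655.] -175 [601.4 656.2] -165 [577.3 652.6] -155 [610.6 647.8] -145 [599.1 653.4] -135 [578.  653.8] -125 [564.4 649.5] -115 [572.1 644.3] -105 [571.2 649.4] -95 [538.6 650.6] -85 [539.4 646. ]
```

The wrist force rose to 21 N and the spare's nose is level with the rail, so it's home. Backing off, lifting and going round to the outer side of the stop.

```bash
python3 -m creep '{"slide":[[-0.98,-0.19,0],[-1.96,-0.38,0],[-1.96,-0.38,0],[0,0,3],[0,0,4],[0,0,4],[0,0,0]],"turn":[0,0,0,0,0,0,0],"claw":[0,0,0,0,0,0,0]}'; python3 -m creep '{"slide":[[2.5,-2.5,0],[2.5,-2.5,0],[2.5,-2.5,0],[2.5,-2.5,0],[2.5,-2.5,0],[2.6,-2.5,0],[0,0,0],[0,0,0]],"turn":[0,0,0,0,0,0,0,0],"claw":[0,0,0,0,0,0,0,0]}'; python3 - <<'E'
from h import *
W,d=tops("top",80,93,"top5")
im,d2=manip.camera("scene");cv2.imwrite("pics/c5.png",cv2.resize(im[150:350,130:380,::-1],(750,600)))
P=cloud("scene",d2).reshape(-1,3)
t=np.radians(11.0);u=P[:,:2]@[np.cos(t),np.sin(t)];v=P[:,:2]@[-np.sin(t),np.cos(t)]
for c in np.arange(-275,-80,10):
    k=(abs(v-c)<4)&(P[:,2]>80)&(P[:,2]<89)&(u>500)&(u<670)
    print(c,np.percentile(u[k],[1,99]).round(1),np.percentile(P[k,2],[10,90]).round(1))
E
```

```text
clock: 12.3
eef_pos: [504.5, -87.1, 335.5]
eef_rot: [3.139, -0.006, 0.192]
wrist_force: [0.6, 0.3, -0.6]
finger_gap: 0.3
finger_force: 0.0
clock: 13.3
eef_pos: [655.0, -236.7, 331.4]
eef_rot: [-3.141, 0.001, 0.192]
wrist_force: [-0.6, -0.5, -0.0]
finger_gap: 0.6
finger_force: 0.0
top [619.5 -65.6] L 209 W 123 yaw -78.4 n 2551 z 84.4
-275 [536.7 644.1] [82.8 87.1]
-265 [533.9 649.9] [83.5 87.4]
-255 [536.5 650.7] [83.6 87.6]
-245 [547.  647.6] [83.5 87.4]
-235 [540.8 648.6] [83.4 87.3]
-225 [538.7 653.7] [83.8 86.9]
-215 [541.2 655.8] [83.5 87.4]
-205 [546.4 651.9] [83.9 87.1]
-195 [546.  648.5] [83.1 87.1]
-185 [538.3 655.7] [83.9 87. ]
-175 [538.6 656.5] [83.7 87.5]
-165 [543.9 652.1] [83.5 86.9]
-155 [540.1 643.5] [83.5 87.2]
-145 [535.  650.9] [83.5 87.3]
-135 [532.5 652.3] [83.5 87.3]
-125 [537.2 650.3] [83.5 87. ]
-115 [537.1 643.6] [83.9 86.9]
-105 [533.5 647.7] [83.6 87.8]
-95 [532.3 649.7] [83.7 87.6]
-85 [537.7 645.3] [83.6 87.2]
```

View pics/c5.png

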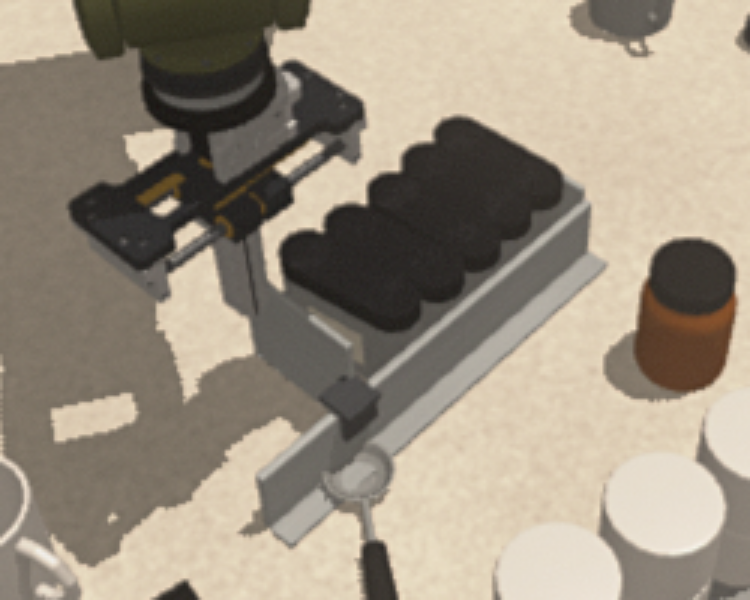

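The crop shows five caddies upright in a row and the spare fully home, with the stop clear and the gripper above its outer side. Lowering and pushing it in.

```bash
python3 -m creep '{"slide":[[0,0,-2.5],[0,0,-2.5],[0,0,-2.5],[0,0,-2],[0,0,0]],"turn":[0,0,0,0,0],"claw":[0,0,0,0,0]}'; python3 -m creep '{"slide":[[-0.19,0.98,0],[-0.19,0.98,0],[-0.1,0.49,0],[-0.1,0.49,0],[-0.1,0.49,0]],"turn":[0,0,0,0,0],"claw":[0,0,0,0,0]}'; python3 -m creep '{"slide":[[-0.1,0.49,0],[-0.1,0.49,0],[-0.1,0.49,0],[-0.1,0.49,0]],"turn":[0,0,0,0],"claw":[0,0,0,0]}'
```

```text
clock: 14.02
eef_pos: [654.9, -236.7, 236.3]
eef_rot: [-3.14, 0.002, 0.193]
wrist_force: [0.1, -0.1, 0.1]
finger_gap: 0.4
finger_force: 0.0
clock: 14.65
eef_pos: [648.6, -202.9, 238.5]
eef_rot: [3.14, -0.002, 0.192]
wrist_force: [3.7, -3.7, 2.2]
finger_gap: 0.5
finger_force: 2.3
clock: 15.15
eef_pos: [644.6, -183.3, 238.4]
eef_rot: [3.14, -0.002, 0.192]
wrist_force: [4.7, -4.5, 1.7]
finger_gap: 0.5
finger_force: 2.7
```

```bash
python3 -m creep '{"slide":[[-0.06,0.29,0],[-0.06,0.29,0]],"turn":[0,0],"claw":[0,0]}'; python3 -m creep '{"slide":[[-0.04,0.2,0],[0,0,0]],"turn":[0,0],"claw":[0,0]}';python3 -m creep '{"slide":[[-0.04,0.2,0],[0,0,0]],"turn":[0,0],"claw":[0,0]}';python3 - <<'E'
from h import *
P=cloud("scene",manip.camera("scene")[1]).reshape(-1,3)
v=P[:,:2]@[-.1908,.9816]
u=P[:,:2]@[.9816,.1908]
k=(P[:,2]>93)&(P[:,2]<104)&(u>540)&(u<656)&(v>-340)&(v<-270)
h,e=np.histogram(v[k],np.arange(-340,-268,2));print([(int(a),int(b)) for a,b in zip(e,h) if b>3])
E
```

```text
clock: 15.4
eef_pos: [643.5, -177.6, 238.4]
eef_rot: [3.14, -0.002, 0.192]
wrist_force: [5.4, -7.2, 0.4]
finger_gap: 0.4
finger_force: 3.8
clock: 15.65
eef_pos: [643.1, -175.8, 238.4]
eef_rot: [3.14, -0.002, 0.192]
wrist_force: [5.2, -6.4, -0.1]
finger_gap: 0.5
finger_force: 3.5
clock: 15.9
eef_pos: [642.8, -175.4, 238.4]
eef_rot: [3.137, -0.004, 0.191]
wrist_force: [11.0, -18.3, -4.4]
finger_gap: 0.4
finger_force: 10.4
[(-308, 15), (-306, 7), (-294, 5), (-284, 13), (-282, 35), (-280, 22), (-278, 8)]
```

```bash
python3 -m creep '{"slide":[[-0.02,0.1,0],[0,0,0]],"turn":[0,0],"claw":[0,0]}';python3 -m creep '{"slide":[[0.1,-0.49,0],[0.39,-1.96,0],[0.39,-1.96,0],[0,0,4],[0,0,4],[0,0,4],[0,0,0]],"turn":[0,0,0,0,0,0,0],"claw":[0,0,0,0,0,0,0]}'; python3 - <<'E'
from h import *
for n in("scene","top"):
    im,d=manip.camera(n)
    if n=="scene":cv2.imwrite("pics/c6.png",cv2.resize(im[150:350,130:380,::-1],(750,600)))
    P=cloud(n,d).reshape(-1,3)
    v=P[:,:2]@[-.1908,.9816];u=P[:,:2]@[.9816,.1908]
    k=(P[:,2]>93)&(P[:,2]<104)&(u>540)&(u<656)&(v>-340)&(v<-260)
    h,e=np.histogram(v[k],np.arange(-340,-258,2));print([(int(a),int(b)) for a,b in zip(e,h) if b>3])
    for c in np.arange(-258,-90,40):
        k=(abs(v-c)<6)&(P[:,2]>80)&(P[:,2]<89)&(u>500)&(u<670);print(c,np.percentile(u[k],[1,99]).round(1))
E
```

```text
clock: 16.2
eef_pos: [642.6, -175.1, 238.5]
eef_rot: [3.135, -0.004, 0.19]
wrist_force: [15.2, -26.5, -6.7]
finger_gap: 0.6
finger_force: 13.8
clock: 17.08
eef_pos: [651.2, -217.5, 361.3]
eef_rot: [3.139, -0.005, 0.192]
wrist_force: [-0.8, 0.1, -0.4]
finger_gap: 0.3
finger_force: 0.0
[(-284, 25), (-282, 68), (-280, 35), (-278, 31), (-276, 5)]
-258 [535.3 653.1]
-218 [538.1 655.6]
-178 [536.4 655.4]
-138 [535.1 652.3]
-98 [530.5 649.8]
[]
-258 [537.5 654.5]
-218 [539.1 656.6]
-178 [540.1 655.6]
-138 [536.2 653.6]
-98 [533.1 649.7]
```

View pics/c6.png

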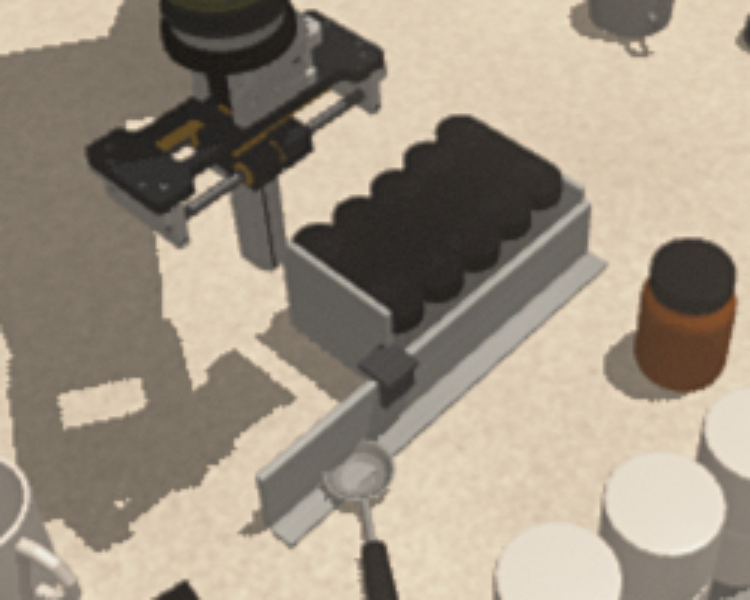

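The crop shows all five caddies upright, touching, and closed off by the stop.

```bash
python3 -c "
from cell import manip; print(manip.sign_off())"
```

```text
the job is handed in; nothing more can be done
None
```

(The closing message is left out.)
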